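# Put the oil bottle away in the latched drawer

## Task

Put the amber oil bottle that is standing out on the table back in the oil cabinet: press the red release button on top so that the drawer springs out, stand the bottle upright in the drawer's empty pocket and let go of it, then push the drawer home until the catch clicks and holds it shut by itself. Be gentle: never lean on the button, the bottle or the drawer with more than 18 N, and leave the other things on the table alone.

Things in the scene. Friction and masses are not known exactly. Their poses are not given: they have to be found in the camera images.
- cabinet: white steel cabinet, fixed, 136 deep x 280 wide x 142 high; origin under its middle on the table, x away from its open front, y to its left seen from the front, z up. The front (shell edge at x = -71, drawer front at x = -75) faces the robot within 0.2 rad
- drawer (a joint): the drawer, in metres: 0 latched shut, 0.085 sprung out along the cabinet's -x. A spring drives it out: 3.5 N there, 6 N at 0. On the way in, pressing the bolt down takes up to 10 N, then 7 N. The catch has lost motion, set anew each time: the bolt snaps up only at -0.001 to -0.009, and 0.5 to 1 mm on the drawer meets a hard buffer (30 N a mm). Let go, it settles back to 0 within 1 mm
- ledge_mid (a point): middle of the outer face of the aluminium push ledge on the drawer's grey front: where to push, along the cabinet's +x. The ledge is 120 wide, 12 high, 12 proud of the front; its middle is 114 above the table. The point moves with the drawer; axes as the cabinet's. If let go before the catch has snapped, the drawer springs out again
- release (a joint): the red release button and the catch's bolt, one piece, in metres: 0 up, grows as it goes down, at most 0.0095; spring 3 N at 0, 5 N at the bottom. A press of some 6 N frees the latched drawer at about 0.006. As the drawer comes in it pushes the bolt, and so the button, down 7 mm over some 15 mm of its way; the button snaps up when the catch holds
- release_top (a point): middle of the top of the red button, 21 in diameter, 154 above the table, on the cabinet's top near its front right corner; moves with the button; axes as the cabinet's
- pocket (a point): centre of the floor of the empty pocket, leftmost of three round pockets in the drawer's grey block (76 apart along y, 48.5 wide, 28 deep, floor 18 above the table). Moves with the drawer; axes as the cabinet's. Shut, it is inside the cabinet; fully out, its centre is 41 in front of the shell's front edge. The other two hold bottles
- oil_bottle: the one amber bottle standing on the table, 45 in diameter, 104 high, 0.12 to 0.25 kg; its black cap, 25 in diameter, runs from 80 to 104 above the base; origin at the centre of its base, z up
- bottle_mid: bottle of the same shape standing in the middle pocket; origin at the centre of its base, z up
- bottle_right: bottle of the same shape standing in the right pocket; origin at the centre of its base, z up
- green_jar: glass jar with a green lid, 60 in diameter, 78 high, on the table; origin under its middle
- brown_jar: glass jar with a brown lid, 68 in diameter, 88 high, on the table; origin under its middle
- scoop: orange scoop lying on the table, 131 x 55 x 24; origin under its middle
- can: pale grey bottle with a white cap, 73 in diameter, 136 high, on the table at the right; origin under its middle

How it is judged:
On the way, in this order (a step that is already met when the one before it is completed fails the run):
1. the button has been pressed and the drawer has sprung out (value of joint drawer above 0.075 m and value of joint release below 0.002 m), for 0.2 s.
2. the bottle stands upright in the empty pocket of the open drawer, let go (horizontal distance between oil_bottle and pocket below 0.005 m and z of oil_bottle in the frame of pocket below 0.004 m and angle between oil_bottle's own z axis and vertical below 0.1 rad and value of joint drawer above 0.07 m and contact force between the fingers and oil_bottle below 0.1 N), for 0.2 s.
At the end, for the whole second after the job is handed in: The drawer is shut within 3 mm and held by the catch alone, the button up again within 1.5 mm; the oil bottle stands upright in the left pocket, down on its floor (within 4 mm, and 5 mm of its centre), and the two other bottles still stand in theirs (value of joint drawer below 0.003 m and value of joint release below 0.0015 m and linear speed of oil_bottle below 0.01 m/s and horizontal distance between oil_bottle and pocket below 0.005 m and z of oil_bottle in the frame of pocket below 0.004 m and angle between oil_bottle's own z axis and vertical below 0.1 rad and angle between each of bottle_mid, bottle_right's own z axis and vertical below 0.15 rad); the robot touches nothing.
It fails at once if the drawer is pushed with more than 18 N (contact force between any of the fingers, the arm and drawer above 18 N).
It fails at once if the button is pressed with more than 18 N (contact force between the fingers and release above 18 N).
It fails at once if the oil bottle is pressed or dropped on the drawer or the cabinet with more than 18 N (contact force between oil_bottle and drawer above 18 N or contact force between oil_bottle and cabinet above 18 N).
It fails at once if the oil bottle is knocked over (angle between oil_bottle's own z axis and vertical above 0.6 rad).
It fails at once if a bystander is moved by more than 15 mm (distance of any of green_jar, brown_jar, scoop, can from where it was at the start of the episode above 0.015 m).
It also fails if it takes over 72 s, if anything falls off the work surface, if the arm or the gripper's body presses on something with over 40 N, if the wrist force passes 120 N, or if a joint passes its speed limit or range.

## Robot

A 7-joint arm with a two-finger parallel gripper is mounted at the origin on the work surface; the furniture and walls round the work are solid. World frame = base frame: x ahead of the robot, y to its left, z up, the work surface at z = 0. Lengths are in m, angles in rad, forces in N, time in s.
With the tool pointing down it reaches from about 0.425 to 1.025 m from the base axis. Payload 9.4 kg.
Tool frame: the origin (TCP) lies midway between the tips of the shut fingers; the grasp point (between the pads) lies 19 mm behind it; z points along the fingers, y is the line along which they close (so a half turn about z gives the same grasp; the last joint's range is limited). The gripper opens to 93 mm and grips with 3 to 60 N. Pads are 15 mm wide; open, the fingers measure 128 mm over their backs; the gripper's body (75 mm by 188 mm) begins 65 mm behind the grasp point.
Start: joints at [1.252, 0.599, -0.003, 1.599, 0.002, 0.943, -0.08], TCP at [0.174, -0.704, 0.219] pointing down, gripper open.
Joint ranges: [-2.57, 2.57], [-0.35, 1.97], [-1.29, 1.29], [0.11, 2.56], [-1.05, 4.19], [0.11, 1.86], [-2.63, 2.63]. Speed limits (rad/s): [2.22, 2.22, 3.01, 3.01, 3.14, 3.14, 3.14].

## Interface

Orientations are given as a rotation vector (axis times angle).
In Python, from station import arm gives the robot as it stands. The module is installed in compiled form; this text tells all that it offers.
- The arm moves only by the shell command python3 -m jog 'ROWS' [FORCE]. ROWS is JSON, a list of rows, each an object of numbers: "jaw": the closure, from 0 (fully open) to 1 (shut); "dx", "dy", "dz": the shift along the tool's x, y, z in m; "turn": the turn about the tool's z in rad. A call has 1 to 20 rows; each row is the pose to reach, as a shift and turn from the pose commanded when the call began, along the tool's axes at that moment; what a row does not reach only later rows make up. A row lasts 1/12 s, in which the tool goes at most 41.7 mm and 7.16 degrees, less where a joint would pass 70% of its speed; a pose out of reach is approached as far as the arm can. A call with a gripper value outside its range is refused whole. The fingers move at their own pace and stop on an object; FORCE is the grip in N (left out, the last holds). Time passes only in rows, so rows that repeat a pose let the fingers close. It gives the time, the measured TCP pose, the force, the opening and the grip force at its end, in the units of the state.
- arm.read_state(): the state, without advancing time (a new reading comes with each control period).
- arm.snapshot(name): name is "scene" or "top"; returns the picture (480x640x3 uint8, red, green, blue); there is no depth.
- arm.calibration(name): a dict with "fovy" (degrees; the focal length in pixels is half the picture's height over the tangent of half this angle, whatever the lens; pixels are square), "cx", "cy" (the principal point, pixels), "extrinsics" (4x4, takes a point from camera to world coordinates). Camera axes: x right, y down, z forward; pixel columns grow to the right and rows downward; lengths in m; the calibration is good to about 2 mm. A picture is of the moment at which its call begins. calibration takes no time and is no camera call.
- arm.finish_job(): hands the job in; it is judged then, once.
The state is a dict: "time": time; "joint_positions": joint angles; "dq": joint speeds; "joint_torque": joint torques, N m; "position": TCP position; "tcp_rot": TCP orientation; "contact_force": force on the tool from outside, world axes, zero at the start; "moment": the same for the moment, N m; "grip_width": finger opening in m; "finger_force": force on a finger pad.
Only numpy, scipy, OpenCV 4.12 (cv2) and the standard library are available. Lean on these libraries where they do the work, as an engineer would, in place of code of your own. Each camera call takes 0.05 s, during which the arm holds its last target. There are 200 camera calls.

## Working session

There is one attempt and no reset: what is moved stays moved. The work goes in short steps, Python scripts to look and compute and a shell command to move; the robot and the scene stay as the last step left them, time stands still between calls to the robot, and variables do not carry over. Pictures are saved under pics/ and viewed, at most 10 in all, crops included, and the job is handed in when it is done.

```bash
mkdir -p pics
python3 - <<'E'
from station import arm
import cv2,numpy as np
for n in("scene","top"):
    im=arm.snapshot(n);cv2.imwrite(f"pics/{n}0.png",im[:,:,::-1]);c=arm.calibration(n)
    print(n,c["fovy"],c["cx"],c["cy"]);print(np.round(c["extrinsics"],4))
s=arm.read_state();print(s)
E
```

```text
scene 45.982450396801845 327.04270461187076 239.03718329204798
[[-0.6478 -0.398   0.6495 -0.5067]
 [-0.7615  0.3138 -0.5672  0.8558]
 [ 0.0219 -0.862  -0.5064  0.9369]
 [ 0.      0.      0.      1.    ]]
top 54.6560033245572 324.4397335181706 241.63937533822332
[[-0.0076 -0.9926  0.1213  0.4066]
 [-0.9994  0.0116  0.0323 -0.0613]
 [-0.0335 -0.121  -0.9921  1.1405]
 [ 0.      0.      0.      1.    ]]
{'time': 0.1, 'joint_positions': array([ 1.25230174,  0.60005377, -0.00253632,  1.60003555,  0.00178726,
        0.9428969 , -0.07981655]), 'dq': array([ 1.74775091e-03, -2.75332153e-03, -9.62513309e-05, -9.07988485e-05,
        3.91087970e-04,  2.28256851e-04, -1.28871206e-04]), 'joint_torque': array([ 6.74553783e-03, -7.66556168e+01,  1.50224369e+00, -2.52933884e+01,
       -5.23599715e-02,  1.36652542e-02,  1.09317323e-04]), 'position': array([ 0.17348086, -0.70349587,  0.21784529]), 'tcp_rot': array([-3.11730523e+00, -3.78765972e-01,  4.55066435e-04]), 'contact_force': array([ 0.06183046, -0.41772565,  0.51686848]), 'moment': array([-0.02973238,  0.00262028, -0.00125027]), 'finger_force': 0.0, 'grip_width': 0.09284036563399017}
```

View pics/scene0.png

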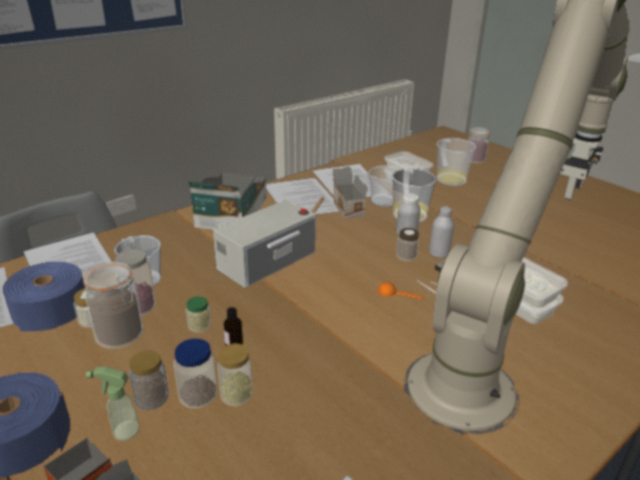

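View pics/top0.png

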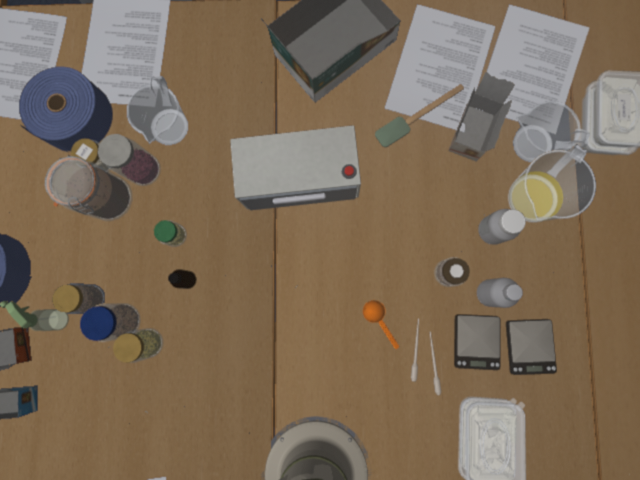

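The scene view shows the cabinet around (265,245), its ledge around (284,240), the red button at (303,212), and the amber bottle at (233,328) with its cap on top. In the top view the cabinet is at (297,168), the button at (349,171), the ledge at (299,199) and the bottle at (182,279). I'll make enlarged crops to refine these.

```bash
cat > h.py <<'E'
import numpy as np,cv2
from station import arm
def ray(n,uv):
    c=arm.calibration(n);f=240/np.tan(np.radians(c["fovy"])/2);E=np.array(c["extrinsics"])
    d=E[:3,:3]@np.array([(uv[0]-c["cx"])/f,(uv[1]-c["cy"])/f,1]);return E[:3,3],d/np.linalg.norm(d)
def onz(n,uv,z):
    o,d=ray(n,uv);return o+d*(z-o[2])/d[2]
def tri(a,b):
    (o1,d1),(o2,d2)=ray("scene",a),ray("top",b)
    t=np.linalg.lstsq(np.c_[d1,-d2],o2-o1,rcond=None)[0];p,q=o1+t[0]*d1,o2+t[1]*d2
    return (p+q)/2,np.linalg.norm(p-q)
def proj(n,p):
    c=arm.calibration(n);f=240/np.tan(np.radians(c["fovy"])/2);E=np.array(c["extrinsics"])
    q=E[:3,:3].T@(np.array(p)-E[:3,3]);return np.array([c["cx"]+f*q[0]/q[2],c["cy"]+f*q[1]/q[2]])
def blob(m,roi):
    x0,y0,x1,y1=roi;k=np.zeros(m.shape,np.uint8);k[y0:y1,x0:x1]=m[y0:y1,x0:x1]
    n,l,s,c=cv2.connectedComponentsWithStats(k);i=1+np.argmax(s[1:,4]);return c[i],s[i],(l==i)
E
python3 - <<'E'
from h import *
S=cv2.imread("pics/scene0.png");T=cv2.imread("pics/top0.png")
red=lambda I:((I[:,:,2].astype(int)>1.8*I[:,:,1])&(I[:,:,2].astype(int)>1.8*I[:,:,0])&(I[:,:,2]>80)).astype(np.uint8)
a,sa,_=blob(red(S),(290,200,316,222));b,sb,_=blob(red(T),(335,155,365,190));print(a,sa,b,sb,tri(a,b))
dk=lambda I:(I.max(2)<60).astype(np.uint8)
for I,r in((S,(215,300,250,350)),(T,(160,260,205,300))): print(blob(dk(I),r)[:2])
for I in(S[295:360,205:265],T[260:300,160:205]):
    print(I.max(2)[::3,::2])
c1=cv2.resize(S[190:290,200:330],None,fx=6,fy=6,interpolation=cv2.INTER_CUBIC)[:600,:780]
c2=cv2.resize(T[115:215,220:370],None,fx=5.2,fy=5.2,interpolation=cv2.INTER_CUBIC)
c3=cv2.resize(S[300:350,210:260],None,fx=6,fy=6,interpolation=cv2.INTER_CUBIC)
c4=cv2.resize(T[255:305,157:207],None,fx=6,fy=6,interpolation=cv2.INTER_CUBIC)
cv2.imwrite("pics/c1.png",c1);cv2.imwrite("pics/c2.png",c2);cv2.imwrite("pics/c34.png",np.hstack([c3,c4]))
E
```

```text
[303.         210.66666667] [301 209   5   4  18] [348.75       170.16176471] [345 166   9   9  68] (array([ 0.68536588, -0.08430922,  0.14395846]), np.float64(0.0023384111835940634))
(array([233.41324201, 326.37214612]), array([224, 308,  19,  36, 438], dtype=int32))
(array([182.15228426, 278.77664975]), array([169, 270,  27,  18, 394], dtype=int32))
[[128 131 130 126 128 127 125 129 129 127 128 129 131 131 129 129 129 131
  130 129 128 128 128 127 125 127 125 123 124 127]
 [ 98 117 128 128 127 126 125 126 130 128 129 127 128 129 128 131 129 131
  129 132 129 129 128 129 129 127 126 127 125 125]
 [ 97  95 125 128 128 128 127 127 128 127 128 127 127 127 128 129 129 128
  129 130 132 131 129 129 126 129 127 128 126 124]
 [ 81  73 123 131 131 131 129 127 124 127 126 124 124 127 127 127 128 129
  129 130 131 131 130 130 131 129 127 128 129 127]
 [ 61  94 125 129 132 130 131 131 130 127 128 112  88  73  81 102 123 125
  128 128 129 130 130 130 130 131 130 129 128 129]
 [104 114 122 129 134 132 131 131 131 129 119  67  23  24  25  45 100 126
  124 129 129 130 129 131 128 130 130 131 129 1
[... 2663 characters left out ...]
 86 129 125 125 124]
 [126 126 127 128 113  41  27  30  27  23  24  24  25  25  24  25  28  28
   96 127 126 126 124]
 [126 127 129 130 130 113  47  27  27  26  25  26  26  25  27  25  26  61
  123 125 124 125 127]
 [127 127 127 128 131 128 123  95  63  50  43  43  36  33  33  49  90 125
  127 127 124 125 125]
 [127 123 126 128 129 128 127 128 128 125 124 126 125 124 125 127 127 127
  126 126 125 126 123]
 [124 127 128 128 128 128 128 127 128 126 125 126 125 126 126 126 127 127
  126 127 126 126 123]
 [124 126 128 128 129 129 127 127 127 127 126 124 123 125 124 125 128 127
  127 127 127 126 125]
 [128 127 126 128 128 127 126 126 126 126 127 125 122 126 124 124 128 127
  127 128 127 126 127]]
```

View pics/c2.png

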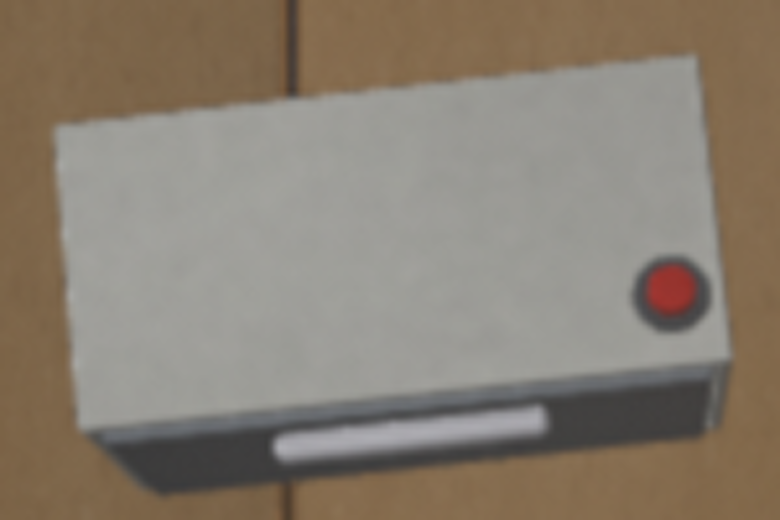

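View pics/c34.png

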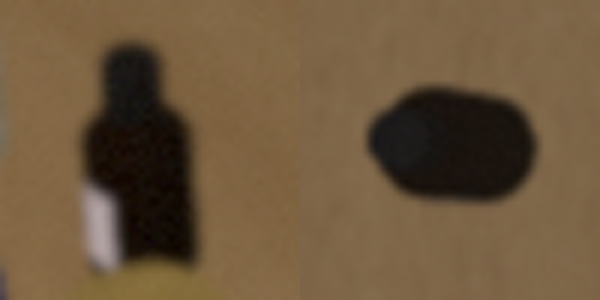

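The crops show the cabinet top's corners at crop pixels (55,127), (695,56), (730,360) and (82,430), with the button at (671,288). The bottle's cap top is at about scene (231.5,309) and top (174,278), and its lower body is near top (188,279).

Run:
```python
from h import *
T=cv2.imread("pics/top0.png")
# cabinet top face: mask, quad corners
cr=[(55,127),(695,56),(730,360),(82,430)]
uv=[((x+.5)/5.2-.5+220,(y+.5)/5.2-.5+115) for x,y in cr]
P=np.array([onz("top",u,.142) for u in uv]);print(P.round(4))
bl,br,fr,fl=P
print("w",np.linalg.norm(fl-fr),np.linalg.norm(bl-br),"d",np.linalg.norm(bl-fl),np.linalg.norm(br-fr))
# bright-face mask check
g=T.min(2); m=cv2.morphologyEx(((g>105)).astype(np.uint8),cv2.MORPH_OPEN,np.ones((5,5)))
c,s,k=blob(m,(225,120,365,215));print(s,cv2.minAreaRect(np.argwhere(k)[:,::-1].astype(np.float32)))
for n,v in(("front",fl-fr),("back",bl-br)): print(n,"yaw",np.arctan2(-v[0],v[1]))
for n,v in(("L",bl-fl),("R",br-fr)): print(n,"yaw",np.arctan2(v[1],v[0]))
print("button z.154",onz("top",(348.75,170.16),.154), "scene",onz("scene",(303,210.67),.154))
# corners heights via scene: front top edge corners: project expectation
for p in P: print("scene px of corner",proj("scene",p))
print("cap",tri((231.4,308.9),(173.6,277.6)))
print(onz("top",(173.6,277.6),.104),onz("scene",(231.4,308.9),.104))
# lower body: the base circle right end; fit using silhouette
m=(T.max(2)<75).astype(np.uint8);c,s,k=blob(m,(160,260,205,300))
for x in range(s[0],s[0]+s[2]): 
    col=np.where(k[:,x])[0];print(x,col[0],col[-1],end="; ")
```

```text
[[ 0.763   0.1811  0.142 ]
 [ 0.7892 -0.095   0.142 ]
 [ 0.6556 -0.1077  0.142 ]
 [ 0.6296  0.1672  0.142 ]]
w 0.2761811102059958 0.2772897435066077 d 0.13414405806592433 0.13421044866291615
[ 231  126  129   72 7434] ((294.2378234863281, 162.14024353027344), (61.068634033203125, 126.33366394042969), 83.6598129272461)
front yaw 0.094263988745667
back yaw 0.09452292110511609
L yaw 0.10327494997935605
R yaw 0.09501003016163018
button z.154 [ 0.68340346 -0.08325654  0.154     ] scene [ 0.66916639 -0.07297418  0.154     ]
scene px of corner [212.4317984  227.83658062]
scene px of corner [284.87516166 198.14722919]
scene px of corner [314.85816818 212.56499243]
scene px of corner [242.35680006 245.27690607]
cap (array([0.45571934, 0.31410648, 0.10114205]), np.float64(0.00024499501087364863))
[0.45566481 0.31317335 0.104     ] [0.45230921 0.31589519 0.104     ]
168 277 279; 169 275 280; 170 274 282; 171 274 283; 172 273 284; 173 272 285; 174 271 286; 175 271 286; 176 270 287; 177 270 287; 178 270 287; 179 270 287; 180 270 287; 181 270 287; 182 270 287; 183 270 287; 184 270 288; 185 271 288; 186 271 288; 187 271 288; 188 271 288; 189 271 287; 190 272 287; 191 272 287; 192 272 286; 193 273 285; 194 274 284; 195 276 282;
```

View pics/c1.png

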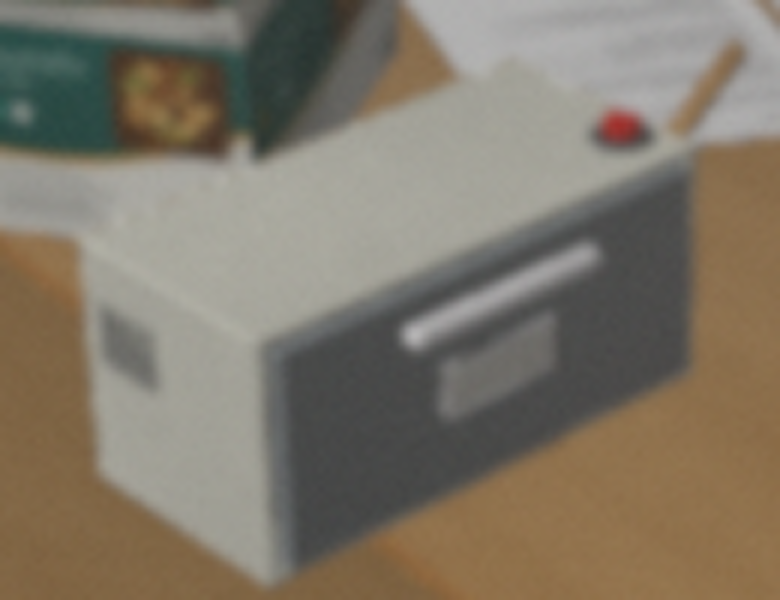

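The heights and sizes check out: cabinet top 277 x 134, yaw about 0.095, cap top at z≈0.101, and a button at 0.144 to 0.154. Now I'll move above the button with the fingers shut.

```bash
cat >> h.py <<'E'
from scipy.spatial.transform import Rotation as Ro
def go(p,ang=None):
    s=arm.read_state();R=Ro.from_rotvec(s["tcp_rot"]).as_matrix();d=R.T@(np.array(p)-s["position"])
    a=np.arctan2(R[1,0],R[0,0]);print("t",s["time"],"pos",s["position"].round(4),"ang",round(a,3),"tilt",R[:,2].round(3),"delta",d.round(4),"turn",None if ang is None else round(a-ang,3),"F",s["contact_force"].round(2),"w",round(s["grip_width"],4),"ff",round(s["finger_force"],2))
E
python3 -m jog '[{"jaw":1,"dz":-0.03},{"jaw":1,"dx":0.643,"dy":-0.48,"dz":-0.03,"turn":0.147},{"jaw":1,"dx":0.643,"dy":-0.48,"dz":-0.03,"turn":0.147},{"jaw":1,"dx":0.643,"dy":-0.48,"dz":-0.03,"turn":0.147},{"jaw":1,"dx":0.643,"dy":-0.48,"dz":-0.03,"turn":0.147},{"jaw":1,"dx":0.643,"dy":-0.48,"dz":-0.03,"turn":0.147},{"jaw":1,"dx":0.643,"dy":-0.48,"dz":-0.03,"turn":0.147},{"jaw":1,"dx":0.643,"dy":-0.48,"dz":-0.03,"turn":0.147},{"jaw":1,"dx":0.643,"dy":-0.48,"dz":-0.03,"turn":0.147},{"jaw":1,"dx":0.643,"dy":-0.48,"dz":-0.03,"turn":0.147},{"jaw":1,"dx":0.643,"dy":-0.48,"dz":-0.03,"turn":0.147},{"jaw":1,"dx":0.643,"dy":-0.48,"dz":-0.03,"turn":0.147},{"jaw":1,"dx":0.643,"dy":-0.48,"dz":-0.03,"turn":0.147},{"jaw":1,"dx":0.643,"dy":-0.48,"dz":-0.03,"turn":0.147},{"jaw":1,"dx":0.643,"dy":-0.48,"dz":-0.03,"turn":0.147},{"jaw":1,"dx":0.643,"dy":-0.48,"dz":-0.03,"turn":0.147},{"jaw":1,"dx":0.643,"dy":-0.48,"dz":-0.03,"turn":0.147},{"jaw":1,"dx":0.643,"dy":-0.48,"dz":-0.03,"turn":0.147}]' 20
python3 -c "
from h import *
go((.6834,-.0833,.170),.095)"
```

```text
t 0.1 pos [ 0.1735 -0.7035  0.2178] ang 0.242 tilt [-0.     0.001 -1.   ] delta [ 0.6436 -0.48    0.0484] turn 0.147 F [ 0.06 -0.42  0.52] w 0.0928 ff 0.0$[0]: bad value
```

```bash
python3 -m jog '[{"jaw":1,"dx":0,"dy":0,"dz":-0.03,"turn":0},{"jaw":1,"dx":0,"dy":0,"dz":-0.03,"turn":0}]' 20; python3 -m jog '[{"jaw":1.0,"dx":0.0,"dy":0.0,"dz":-0.03,"turn":0.0}]' 20
python3 -c "
from h import *
go((.6834,-.0833,.170),.095)"
```

```text
time: 0.27
position: [0.174, -0.7055, 0.2523]
tcp_rot: [3.114, 0.378, 0.001]
contact_force: [0.5, -0.9, 1.1]
grip_width: 0.0838
finger_force: 0.0
time: 0.35
position: [0.1731, -0.702, 0.2746]
tcp_rot: [-3.112, -0.378, 0.002]
contact_force: [-0.5, 1.5, -1.8]
grip_width: 0.0778
finger_force: 0.0
t 0.35 pos [ 0.1731 -0.702   0.2746] ang 0.242 tilt [-0.002  0.006 -1.   ] delta [ 0.6437 -0.4777  0.1074] turn 0.147 F [-0.49  1.46 -1.81] w 0.0778 ff 0.0
```

```bash
python3 -m jog '[{"jaw":1,"dx":0.643,"dy":-0.48,"dz":0.03,"turn":0.147},{"jaw":1,"dx":0.643,"dy":-0.48,"dz":0.03,"turn":0.147},{"jaw":1,"dx":0.643,"dy":-0.48,"dz":0.03,"turn":0.147},{"jaw":1,"dx":0.643,"dy":-0.48,"dz":0.03,"turn":0.147},{"jaw":1,"dx":0.643,"dy":-0.48,"dz":0.03,"turn":0.147},{"jaw":1,"dx":0.643,"dy":-0.48,"dz":0.03,"turn":0.147},{"jaw":1,"dx":0.643,"dy":-0.48,"dz":0.03,"turn":0.147},{"jaw":1,"dx":0.643,"dy":-0.48,"dz":0.03,"turn":0.147},{"jaw":1,"dx":0.643,"dy":-0.48,"dz":0.03,"turn":0.147},{"jaw":1,"dx":0.643,"dy":-0.48,"dz":0.03,"turn":0.147},{"jaw":1,"dx":0.643,"dy":-0.48,"dz":0.03,"turn":0.147},{"jaw":1,"dx":0.643,"dy":-0.48,"dz":0.03,"turn":0.147},{"jaw":1,"dx":0.643,"dy":-0.48,"dz":0.03,"turn":0.147},{"jaw":1,"dx":0.643,"dy":-0.48,"dz":0.03,"turn":0.147},{"jaw":1,"dx":0.643,"dy":-0.48,"dz":0.03,"turn":0.147},{"jaw":1,"dx":0.643,"dy":-0.48,"dz":0.03,"turn":0.147},{"jaw":1,"dx":0.643,"dy":-0.48,"dz":0.03,"turn":0.147},{"jaw":1,"dx":0.643,"dy":-0.48,"dz":0.03,"turn":0.147},{"jaw":1,"dx":0.643,"dy":-0.48,"dz":0.03,"turn":0.147},{"jaw":1,"dx":0.643,"dy":-0.48,"dz":0.03,"turn":0.147}]'
python3 -m jog '[{"jaw":1,"dx":0,"dy":0,"dz":0,"turn":0},{"jaw":1,"dx":0,"dy":0,"dz":0,"turn":0},{"jaw":1,"dx":0,"dy":0,"dz":0,"turn":0},{"jaw":1,"dx":0,"dy":0,"dz":0,"turn":0}]' >/dev/null
python3 -c "
from h import *
go((.6834,-.0833,.160),.095)"
```

```text
time: 2.02
position: [0.6863, -0.076, 0.2477]
tcp_rot: [-3.134, -0.16, -0.002]
contact_force: [0.9, 1.2, 0.1]
grip_width: 0.0003
finger_force: 0.0
t 2.35 pos [ 0.6821 -0.086   0.2487] ang 0.092 tilt [-0.    -0.001 -1.   ] delta [ 0.0016 -0.0027  0.0887] turn -0.003 F [-0.06 -0.22  0.45] w 0.0008 ff 0.0
```

```bash
python3 -m jog '[{"jaw":1,"dx":0.0015,"dy":-0.0025,"dz":0.04,"turn":-0.003},{"jaw":1,"dx":0.0015,"dy":-0.0025,"dz":0.07,"turn":-0.003},{"jaw":1,"dx":0.0015,"dy":-0.0025,"dz":0.083,"turn":-0.003},{"jaw":1,"dx":0.0015,"dy":-0.0025,"dz":0.083,"turn":-0.003},{"jaw":1,"dx":0.0015,"dy":-0.0025,"dz":0.083,"turn":-0.003},{"jaw":1,"dx":0.0015,"dy":-0.0025,"dz":0.083,"turn":-0.003}]'
python3 -m jog '[{"jaw":1,"dx":0,"dy":0,"dz":0.003,"turn":0},{"jaw":1,"dx":0,"dy":0,"dz":0.006,"turn":0},{"jaw":1,"dx":0,"dy":0,"dz":0.009,"turn":0},{"jaw":1,"dx":0,"dy":0,"dz":0.011,"turn":0},{"jaw":1,"dx":0,"dy":0,"dz":0.013,"turn":0},{"jaw":1,"dx":0,"dy":0,"dz":0.015,"turn":0},{"jaw":1,"dx":0,"dy":0,"dz":0.016,"turn":0},{"jaw":1,"dx":0,"dy":0,"dz":0.016,"turn":0}]'
```

```text
time: 2.85
position: [0.6851, -0.082, 0.1674]
tcp_rot: [3.138, 0.152, 0.003]
contact_force: [-0.6, 0.2, 0.4]
grip_width: 0.0006
finger_force: 0.0
time: 3.52
position: [0.6843, -0.0812, 0.1496]
tcp_rot: [3.138, 0.154, 0.0]
contact_force: [-0.2, -0.4, 2.6]
grip_width: 0.0004
finger_force: 1.4
```

```bash
python3 -m jog '[{"jaw":1,"dx":0,"dy":0,"dz":0.001,"turn":0},{"jaw":1,"dx":0,"dy":0,"dz":0.002,"turn":0},{"jaw":1,"dx":0,"dy":0,"dz":0.003,"turn":0},{"jaw":1,"dx":0,"dy":0,"dz":0.004,"turn":0},{"jaw":1,"dx":0,"dy":0,"dz":0.004,"turn":0},{"jaw":1,"dx":0,"dy":0,"dz":0.004,"turn":0}]'
python3 - <<'E'
from h import *
cv2.imwrite("pics/t1.png",arm.snapshot("top")[:,:,::-1])
a=cv2.imread("pics/top0.png");b=cv2.imread("pics/t1.png")
d=cv2.absdiff(a,b).max(2)[195:260,230:365];print((d>40).sum())
E
```

```text
time: 4.02
position: [0.6843, -0.0813, 0.1456]
tcp_rot: [3.138, 0.154, 0.0]
contact_force: [-1.0, -0.6, 5.0]
grip_width: 0.0004
finger_force: 2.3
1989
```

```bash
python3 -m jog '[{"jaw":1,"dx":0,"dy":0,"dz":-0.02,"turn":0},{"jaw":0,"dx":0,"dy":0,"dz":-0.06,"turn":0},{"jaw":0,"dx":0,"dy":0,"dz":-0.1,"turn":0},{"jaw":0,"dx":0,"dy":0,"dz":-0.1,"turn":0},{"jaw":0,"dx":0,"dy":0,"dz":-0.1,"turn":0}]'
python3 - <<'E'
from h import *
T=arm.snapshot("top")[:,:,::-1];S=arm.snapshot("scene")[:,:,::-1]
cv2.imwrite("pics/t2.png",T);cv2.imwrite("pics/s2.png",S)
a=cv2.resize(T[170:260,222:372],None,fx=5,fy=5,interpolation=cv2.INTER_CUBIC)
cv2.imwrite("pics/t2c.png",a)
b0=onz("top",(186.5,279.6),0);print("base",b0,"cap",onz("top",(173.6,277.6),.104))
go((*b0[:2],.25),.095)
E
```

```text
time: 4.48
position: [0.6854, -0.0814, 0.2478]
tcp_rot: [3.137, 0.153, 0.007]
contact_force: [-0.0, 0.0, 0.5]
grip_width: 0.0225
finger_force: 0.0
base [0.45535585 0.31828335 0.        ] cap [0.45566481 0.31317335 0.104     ]
t 4.5833 pos [ 0.6836 -0.0813  0.2446] ang 0.098 tilt [-0.001 -0.    -1.   ] delta [-0.1881 -0.4199 -0.0051] turn 0.003 F [-0.3  -0.23 -0.09] w 0.0306 ff 0.0
```

View pics/t2c.png

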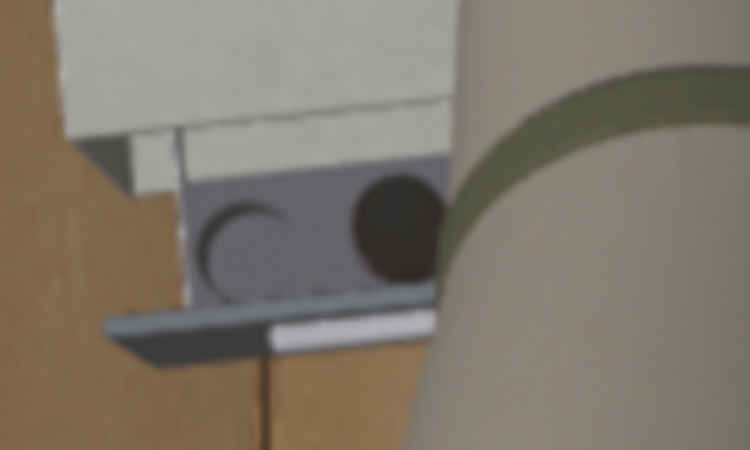

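The crop shows the drawer out with the empty pocket rim around crop (255,255), partly hidden by the arm. Next I'll move over the bottle and open the jaw.

```bash
python3 -m jog '[{"jaw":0,"dx":-0.188,"dy":-0.418,"dz":-0.005,"turn":0.003},{"jaw":0,"dx":-0.188,"dy":-0.418,"dz":-0.005,"turn":0.003},{"jaw":0,"dx":-0.188,"dy":-0.418,"dz":-0.005,"turn":0.003},{"jaw":0,"dx":-0.188,"dy":-0.418,"dz":-0.005,"turn":0.003},{"jaw":0,"dx":-0.188,"dy":-0.418,"dz":-0.005,"turn":0.003},{"jaw":0,"dx":-0.188,"dy":-0.418,"dz":-0.005,"turn":0.003},{"jaw":0,"dx":-0.188,"dy":-0.418,"dz":-0.005,"turn":0.003},{"jaw":0,"dx":-0.188,"dy":-0.418,"dz":-0.005,"turn":0.003},{"jaw":0,"dx":-0.188,"dy":-0.418,"dz":-0.005,"turn":0.003},{"jaw":0,"dx":-0.188,"dy":-0.418,"dz":-0.005,"turn":0.003},{"jaw":0,"dx":-0.188,"dy":-0.418,"dz":-0.005,"turn":0.003},{"jaw":0,"dx":-0.188,"dy":-0.418,"dz":-0.005,"turn":0.003},{"jaw":0,"dx":-0.188,"dy":-0.418,"dz":-0.005,"turn":0.003},{"jaw":0,"dx":-0.188,"dy":-0.418,"dz":-0.005,"turn":0.003},{"jaw":0,"dx":-0.188,"dy":-0.418,"dz":-0.005,"turn":0.003},{"jaw":0,"dx":-0.188,"dy":-0.418,"dz":-0.005,"turn":0.003},{"jaw":0,"dx":-0.188,"dy":-0.418,"dz":-0.005,"turn":0.003}]'
python3 - <<'E'
from h import *
T=arm.snapshot("top")[:,:,::-1];S=arm.snapshot("scene")[:,:,::-1]
cv2.imwrite("pics/t3.png",T);cv2.imwrite("pics/s3.png",S)
a=cv2.resize(T[190:250,225:375],None,fx=5,fy=5,interpolation=cv2.INTER_CUBIC)
b=cv2.resize(S[200:320,240:340],None,fx=2.5,fy=2.5,interpolation=cv2.INTER_CUBIC)
c=np.zeros((600,750,3),np.uint8);c[:300]=a;c[300:600,:250]=b
d=cv2.resize(S[285:365,190:260],None,fx=3.7,fy=3.7);c[300:300+d.shape[0],300:300+d.shape[1]]=d
cv2.imwrite("pics/c3.png",c);go((.4555,.316,.043),.095)
E
```

```text
time: 6.0
position: [0.457, 0.315, 0.2503]
tcp_rot: [3.138, 0.145, -0.0]
contact_force: [-0.5, 0.3, -0.6]
grip_width: 0.093
finger_force: 0.0
t 6.1 pos [0.4568 0.3155 0.2505] ang 0.093 tilt [-0. -0. -1.] delta [-0.0012 -0.0007  0.2075] turn -0.002 F [ 0.14 -0.09 -0.05] w 0.093 ff 0.0
```

View pics/c3.png

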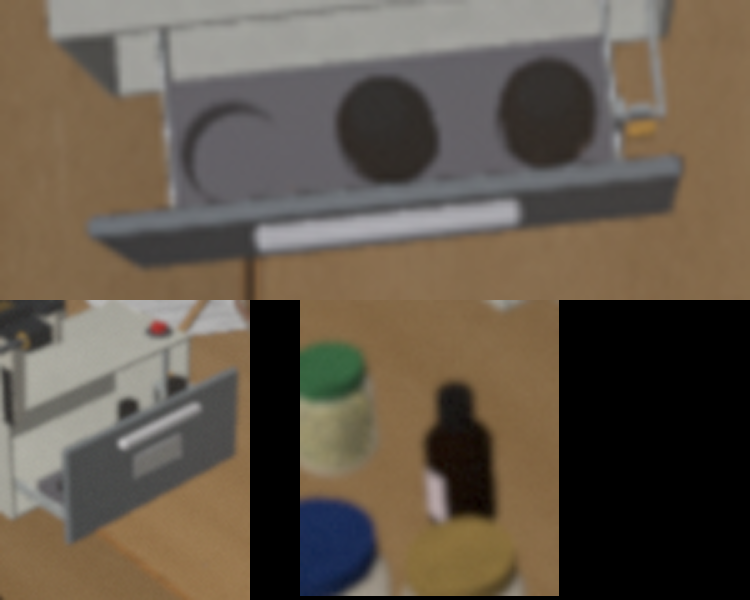

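The crop shows the drawer fully out. The empty pocket is centred near crop (232,153), its dark crescent being the rim shadow, and the other two bottles stand upright at (388,130) and (547,112). The target bottle stands free. I'll refine the pocket by circle fit and descend on the bottle.

```bash
python3 -m jog '[{"jaw":0,"dx":-0.001,"dy":-0.001,"dz":0.04,"turn":0},{"jaw":0,"dx":-0.001,"dy":-0.001,"dz":0.08,"turn":0},{"jaw":0,"dx":-0.001,"dy":-0.001,"dz":0.12,"turn":0},{"jaw":0,"dx":-0.001,"dy":-0.001,"dz":0.15,"turn":0},{"jaw":0,"dx":-0.001,"dy":-0.001,"dz":0.18,"turn":0},{"jaw":0,"dx":-0.001,"dy":-0.001,"dz":0.2,"turn":0},{"jaw":0,"dx":-0.001,"dy":-0.001,"dz":0.207,"turn":0},{"jaw":0,"dx":-0.001,"dy":-0.001,"dz":0.207,"turn":0},{"jaw":0,"dx":-0.001,"dy":-0.001,"dz":0.207,"turn":0},{"jaw":0,"dx":-0.001,"dy":-0.001,"dz":0.207,"turn":0}]'
python3 - <<'E'
from h import *
from scipy.ndimage import map_coordinates as mc
from scipy.optimize import least_squares
T=cv2.imread("pics/t3.png").astype(float).mean(2)
c0=np.array([271.0,220.2]);R=464.6/1.094*.02425
pts=[]
for a in np.radians(np.arange(170,290,6)):
    r=np.arange(R-3.5,R+3.5,.1);v=mc(T,[c0[1]+r*np.sin(a),c0[0]+r*np.cos(a)],order=3);g=np.gradient(v);i=g.argmax()
    pts.append((c0[0]+r[i]*np.cos(a),c0[1]+r[i]*np.sin(a),g[i]))
pts=np.array(pts);p=pts[pts[:,2]>.5]
f=least_squares(lambda q:np.hypot(p[:,0]-q[0],p[:,1]-q[1])-R,c0,loss="soft_l1",f_scale=.2)
f3=least_squares(lambda q:np.hypot(p[:,0]-q[0],p[:,1]-q[1])-q[2],[*c0,R],loss="soft_l1",f_scale=.2)
print(len(p),f.x,R,np.abs(f.fun).mean(),f3.x);print(onz("top",f.x,.046),onz("top",f3.x[:2],.046))
# ledge: bright bar, both views
def bar(I,roi,th):
    m=(I.min(2)>th).astype(np.uint8);return blob(m,roi)
t=bar(cv2.imread("pics/t3.png"),(270,225,335,245),125);s=bar(cv2.imread("pics/s3.png"),(285,235,325,262),120)
print(t[:2],s[:2],tri(s[0],t[0]))
E
```

```text
time: 6.93
position: [0.456, 0.3177, 0.045]
tcp_rot: [-3.137, -0.148, -0.003]
contact_force: [-0.3, -0.3, -0.2]
grip_width: 0.0928
finger_force: 0.0
20 [270.96151498 220.40774986] 10.298491773308958 0.42779708444644415 [271.12575582 220.60536607  10.52516176]
[0.59318815 0.10235487 0.046     ] [0.59270276 0.10195622 0.046     ]
(array([301.79282869, 234.60159363]), array([276, 230,  53,  10, 251], dtype=int32)) (array([302.49044586, 249.98089172]), array([287, 241,  33,  19, 157], dtype=int32)) (array([0.54915615, 0.02321388, 0.11084868]), np.float64(0.0005607558548591551))
```

```bash
python3 -m jog '[{"jaw":1,"dx":0,"dy":0,"dz":0,"turn":0},{"jaw":1,"dx":0,"dy":0,"dz":0,"turn":0},{"jaw":1,"dx":0,"dy":0,"dz":0,"turn":0},{"jaw":1,"dx":0,"dy":0,"dz":0,"turn":0},{"jaw":1,"dx":0,"dy":0,"dz":0,"turn":0},{"jaw":1,"dx":0,"dy":0,"dz":0,"turn":0},{"jaw":1,"dx":0,"dy":0,"dz":0,"turn":0},{"jaw":1,"dx":0,"dy":0,"dz":0,"turn":0},{"jaw":1,"dx":0,"dy":0,"dz":0,"turn":0},{"jaw":1,"dx":0,"dy":0,"dz":0,"turn":0},{"jaw":1,"dx":0,"dy":0,"dz":0,"turn":0},{"jaw":1,"dx":0,"dy":0,"dz":0,"turn":0}]' 15
python3 -c "
from h import *
go((.592,.102,.16),.095)"
```

```text
time: 7.93
position: [0.4552, 0.3171, 0.0436]
tcp_rot: [3.138, 0.149, -0.0]
contact_force: [0.2, -0.9, 1.3]
grip_width: 0.0444
finger_force: 15.0
t 7.9333 pos [0.4552 0.3171 0.0436] ang 0.095 tilt [-0. -0. -1.] delta [ 0.1159  0.2271 -0.1164] turn -0.0 F [ 0.2  -0.93  1.27] w 0.0444 ff 14.98
```

```bash
python3 -m jog '[{"jaw":1,"dx":0,"dy":0,"dz":-0.03,"turn":0},{"jaw":1,"dx":0,"dy":0,"dz":-0.07,"turn":0},{"jaw":1,"dx":0,"dy":0,"dz":-0.11,"turn":0},{"jaw":1,"dx":0,"dy":0,"dz":-0.14,"turn":0},{"jaw":1,"dx":0,"dy":0,"dz":-0.155,"turn":0},{"jaw":1,"dx":0.03,"dy":0.06,"dz":-0.16,"turn":0},{"jaw":1,"dx":0.05,"dy":0.09,"dz":-0.16,"turn":0},{"jaw":1,"dx":0.07,"dy":0.12,"dz":-0.16,"turn":0},{"jaw":1,"dx":0.08,"dy":0.15,"dz":-0.16,"turn":0},{"jaw":1,"dx":0.09,"dy":0.18,"dz":-0.16,"turn":0},{"jaw":1,"dx":0.1,"dy":0.2,"dz":-0.16,"turn":0},{"jaw":1,"dx":0.11,"dy":0.22,"dz":-0.16,"turn":0},{"jaw":1,"dx":0.116,"dy":0.227,"dz":-0.16,"turn":0},{"jaw":1,"dx":0.116,"dy":0.227,"dz":-0.16,"turn":0},{"jaw":1,"dx":0.116,"dy":0.227,"dz":-0.16,"turn":0},{"jaw":1,"dx":0.116,"dy":0.227,"dz":-0.16,"turn":0},{"jaw":1,"dx":0.116,"dy":0.227,"dz":-0.16,"turn":0}]'
python3 - <<'E'
from h import *
T=arm.snapshot("top")[:,:,::-1];S=arm.snapshot("scene")[:,:,::-1]
cv2.imwrite("pics/t4.png",T);cv2.imwrite("pics/s4.png",S)
a=cv2.resize(T[180:260,220:300],None,fx=5,fy=5,interpolation=cv2.INTER_CUBIC)
b=cv2.resize(S[190:310,200:280],None,fx=4,fy=4,interpolation=cv2.INTER_CUBIC)
c=np.zeros((480,800,3),np.uint8);c[:400,:400]=a;c[:480,420:740]=b
cv2.imwrite("pics/c4.png",c)
p=arm.read_state()["position"];print(proj("top",(*p[:2],.046)),proj("top",(*p[:2],p[2]-.044)),proj("scene",(*p[:2],p[2]-.044)),proj("scene",p));go((.592,.102,.16),.095)
E
```

```text
time: 9.35
position: [0.5913, 0.1042, 0.2035]
tcp_rot: [-3.137, -0.153, 0.001]
contact_force: [-0.8, 0.6, -2.7]
grip_width: 0.0444
finger_force: 15.0
[270.39054698 221.08499552] [262.53342034 212.38774773] [269.55639388 237.87864052] [269.06989366 223.66477851]
t 9.45 pos [0.5916 0.1037 0.2037] ang 0.097 tilt [-0.  0. -1.] delta [0.0003 0.0018 0.0437] turn 0.002 F [-0.3   0.3  -2.75] w 0.0443 ff 14.96
```

View pics/c4.png

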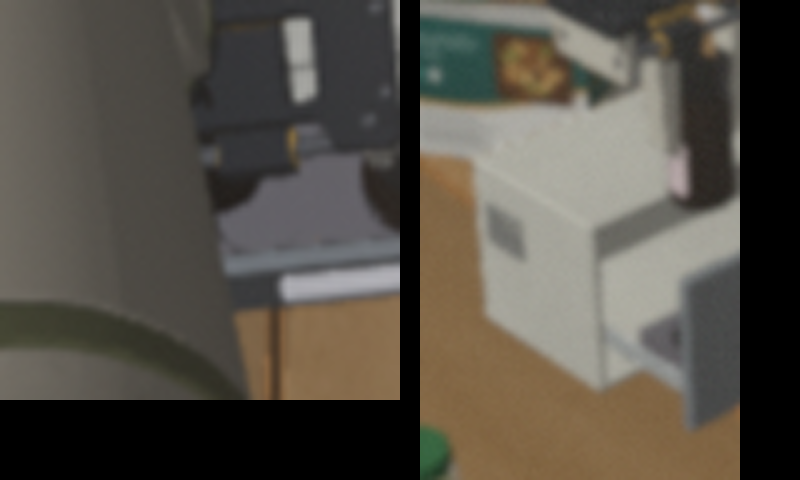

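The scene crop shows the bottle upright in the grip, with edges at columns 264.5 to 278 and its base arc at row 242, as expected. I'll lower it to just above the rim.

```bash
python3 -m jog '[{"jaw":1,"dx":0.0015,"dy":0.001,"dz":0.025,"turn":0},{"jaw":1,"dx":0.0015,"dy":0.001,"dz":0.05,"turn":0},{"jaw":1,"dx":0.0015,"dy":0.001,"dz":0.075,"turn":0},{"jaw":1,"dx":0.0015,"dy":0.001,"dz":0.095,"turn":0},{"jaw":1,"dx":0.0015,"dy":0.001,"dz":0.104,"turn":0},{"jaw":1,"dx":0.0015,"dy":0.001,"dz":0.108,"turn":0},{"jaw":1,"dx":0.0015,"dy":0.001,"dz":0.108,"turn":0},{"jaw":1,"dx":0.0015,"dy":0.001,"dz":0.108,"turn":0},{"jaw":1,"dx":0.0015,"dy":0.001,"dz":0.108,"turn":0},{"jaw":1,"dx":0.0015,"dy":0.001,"dz":0.108,"turn":0}]'
python3 - <<'E'
from h import *
go((.5932,.1028,.092),.095)
T=arm.snapshot("top")[:,:,::-1];S=arm.snapshot("scene")[:,:,::-1]
cv2.imwrite("pics/t5.png",T);cv2.imwrite("pics/s5.png",S)
E
python3 -m jog '[{"jaw":1,"dx":0,"dy":0,"dz":0.001,"turn":0},{"jaw":1,"dx":0,"dy":0,"dz":0.002,"turn":0},{"jaw":1,"dx":0,"dy":0,"dz":0.003,"turn":0},{"jaw":1,"dx":0,"dy":0,"dz":0.004,"turn":0},{"jaw":1,"dx":0,"dy":0,"dz":0.005,"turn":0},{"jaw":1,"dx":0,"dy":0,"dz":0.006,"turn":0}]'
```

```text
time: 10.28
position: [0.5944, 0.1016, 0.0968]
tcp_rot: [-3.138, -0.149, -0.003]
contact_force: [0.5, 0.0, -2.5]
grip_width: 0.0445
finger_force: 15.0
t 10.2833 pos [0.5944 0.1016 0.0968] ang 0.095 tilt [ 0.002  0.    -1.   ] delta [-0.0011 -0.0013  0.0048] turn -0.0 F [ 0.46  0.04 -2.47] w 0.0445 ff 14.96
time: 10.88
position: [0.5937, 0.1014, 0.0894]
tcp_rot: [3.138, 0.149, -0.0]
contact_force: [-0.4, 0.4, -2.2]
grip_width: 0.0442
finger_force: 15.0
```

```bash
python3 -m jog '[{"jaw":1,"dx":-0.0003,"dy":-0.0007,"dz":0.0005,"turn":0},{"jaw":1,"dx":-0.0003,"dy":-0.0007,"dz":0.001,"turn":0},{"jaw":1,"dx":-0.0003,"dy":-0.0007,"dz":0.0015,"turn":0},{"jaw":1,"dx":-0.0003,"dy":-0.0007,"dz":0.0015,"turn":0}]'
python3 -m jog '[{"jaw":1,"dx":0,"dy":0,"dz":0.0005,"turn":0},{"jaw":1,"dx":0,"dy":0,"dz":0.001,"turn":0},{"jaw":1,"dx":0,"dy":0,"dz":0.0015,"turn":0}]'
```

```text
time: 11.22
position: [0.5933, 0.1021, 0.088]
tcp_rot: [3.138, 0.149, -0.0]
contact_force: [1.0, -0.7, -3.8]
grip_width: 0.0441
finger_force: 15.0
time: 11.47
position: [0.5934, 0.1021, 0.0866]
tcp_rot: [3.138, 0.149, 0.0]
contact_force: [-0.6, -0.2, -2.6]
grip_width: 0.0443
finger_force: 15.0
```

```bash
python3 -m jog '[{"jaw":1,"dx":0,"dy":0,"dz":0.001,"turn":0},{"jaw":1,"dx":0,"dy":0,"dz":0.002,"turn":0},{"jaw":1,"dx":0,"dy":0,"dz":0.003,"turn":0},{"jaw":1,"dx":0,"dy":0,"dz":0.004,"turn":0}]'
python3 -m jog '[{"jaw":1,"dx":0,"dy":0,"dz":0.001,"turn":0},{"jaw":1,"dx":0,"dy":0,"dz":0.002,"turn":0},{"jaw":1,"dx":0,"dy":0,"dz":0.003,"turn":0},{"jaw":1,"dx":0,"dy":0,"dz":0.004,"turn":0}]'
```

```text
time: 11.8
position: [0.5933, 0.1021, 0.0824]
tcp_rot: [3.138, 0.149, -0.0]
contact_force: [0.2, 0.1, -1.9]
grip_width: 0.0444
finger_force: 15.0
time: 12.13
position: [0.5934, 0.1021, 0.0785]
tcp_rot: [3.138, 0.149, -0.0]
contact_force: [-0.3, 0.6, -2.5]
grip_width: 0.0441
finger_force: 15.0
```

Well inside the pocket without force; continuing.

```bash
python3 -m jog '[{"jaw":1,"dx":0,"dy":0,"dz":0.002,"turn":0},{"jaw":1,"dx":0,"dy":0,"dz":0.004,"turn":0},{"jaw":1,"dx":0,"dy":0,"dz":0.006,"turn":0},{"jaw":1,"dx":0,"dy":0,"dz":0.008,"turn":0},{"jaw":1,"dx":0,"dy":0,"dz":0.01,"turn":0},{"jaw":1,"dx":0,"dy":0,"dz":0.011,"turn":0},{"jaw":1,"dx":0,"dy":0,"dz":0.012,"turn":0},{"jaw":1,"dx":0,"dy":0,"dz":0.013,"turn":0}]'
python3 -m jog '[{"jaw":1,"dx":0,"dy":0,"dz":0.0007,"turn":0},{"jaw":1,"dx":0,"dy":0,"dz":0.0014,"turn":0},{"jaw":1,"dx":0,"dy":0,"dz":0.002,"turn":0},{"jaw":1,"dx":0,"dy":0,"dz":0.002,"turn":0}]'
```

```text
time: 12.8
position: [0.5934, 0.1021, 0.0655]
tcp_rot: [3.138, 0.149, -0.0]
contact_force: [0.6, -0.1, -2.1]
grip_width: 0.044
finger_force: 15.0
time: 13.13
position: [0.5933, 0.1021, 0.0635]
tcp_rot: [3.138, 0.149, -0.0]
contact_force: [-0.3, -0.3, -2.8]
grip_width: 0.0443
finger_force: 15.0
```

```bash
python3 -m jog '[{"jaw":1,"dx":0,"dy":0,"dz":0.0005,"turn":0},{"jaw":1,"dx":0,"dy":0,"dz":0.001,"turn":0},{"jaw":1,"dx":0,"dy":0,"dz":0.0015,"turn":0},{"jaw":1,"dx":0,"dy":0,"dz":0.0015,"turn":0}]'
python3 -m jog '[{"jaw":1,"dx":0,"dy":0,"dz":0.0004,"turn":0},{"jaw":1,"dx":0,"dy":0,"dz":0.0004,"turn":0}]'
```

```text
time: 13.47
position: [0.5933, 0.1021, 0.062]
tcp_rot: [3.138, 0.149, -0.0]
contact_force: [0.2, 0.5, -2.5]
grip_width: 0.0441
finger_force: 15.0
time: 13.63
position: [0.5934, 0.1021, 0.0616]
tcp_rot: [3.138, 0.149, -0.0]
contact_force: [-0.7, -0.0, -2.7]
grip_width: 0.0437
finger_force: 15.0
```

```bash
python3 -m jog '[{"jaw":1,"dx":0,"dy":0,"dz":0.0004,"turn":0},{"jaw":1,"dx":0,"dy":0,"dz":0.0008,"turn":0},{"jaw":1,"dx":0,"dy":0,"dz":0.0008,"turn":0}]'
python3 -m jog '[{"jaw":1,"dx":0,"dy":0,"dz":0.0004,"turn":0},{"jaw":1,"dx":0,"dy":0,"dz":0.0008,"turn":0},{"jaw":1,"dx":0,"dy":0,"dz":0.0008,"turn":0}]'
```

```text
time: 13.88
position: [0.5937, 0.1021, 0.0615]
tcp_rot: [-3.138, -0.149, -0.001]
contact_force: [-1.8, -0.6, 4.3]
grip_width: 0.0445
finger_force: 15.0
time: 14.13
position: [0.5938, 0.1019, 0.0613]
tcp_rot: [3.138, 0.148, 0.002]
contact_force: [-3.6, -1.2, 10.5]
grip_width: 0.0441
finger_force: 15.0
```

It's seated on the floor. I'll back off slightly, release with a small opening, and lift.

```bash
python3 -m jog '[{"jaw":1,"dx":0,"dy":0,"dz":-0.001,"turn":0},{"jaw":1,"dx":0,"dy":0,"dz":-0.001,"turn":0},{"jaw":0.42,"dx":0,"dy":0,"dz":-0.001,"turn":0},{"jaw":0.42,"dx":0,"dy":0,"dz":-0.001,"turn":0},{"jaw":0.42,"dx":0,"dy":0,"dz":-0.001,"turn":0},{"jaw":0.42,"dx":0,"dy":0,"dz":-0.001,"turn":0},{"jaw":0.42,"dx":0,"dy":0,"dz":-0.001,"turn":0},{"jaw":0.42,"dx":0,"dy":0,"dz":-0.001,"turn":0}]'
python3 -m jog '[{"jaw":0.42,"dx":0,"dy":0,"dz":-0.005,"turn":0},{"jaw":0.42,"dx":0,"dy":0,"dz":-0.02,"turn":0},{"jaw":0.42,"dx":0,"dy":0,"dz":-0.05,"turn":0},{"jaw":0.42,"dx":0,"dy":0,"dz":-0.09,"turn":0},{"jaw":0.42,"dx":0,"dy":0,"dz":-0.13,"turn":0},{"jaw":0.42,"dx":0,"dy":0,"dz":-0.15,"turn":0},{"jaw":0.42,"dx":0,"dy":0,"dz":-0.15,"turn":0}]'
python3 - <<'E'
from h import *
T=arm.snapshot("top")[:,:,::-1];S=arm.snapshot("scene")[:,:,::-1]
cv2.imwrite("pics/t6.png",T);cv2.imwrite("pics/s6.png",S)
go((.495,.019,.21),.095)
E
```

```text
time: 14.8
position: [0.5934, 0.1021, 0.061]
tcp_rot: [-3.138, -0.149, 0.0]
contact_force: [0.0, 0.3, -0.1]
grip_width: 0.0542
finger_force: 0.0
time: 15.38
position: [0.5957, 0.1026, 0.2166]
tcp_rot: [-3.137, -0.148, -0.013]
contact_force: [0.4, 0.8, 0.6]
grip_width: 0.0537
finger_force: 0.0
t 15.4833 pos [0.5936 0.1021 0.2121] ang 0.095 tilt [ 0.002  0.    -1.   ] delta [-0.106   0.0734  0.0019] turn -0.0 F [-1.29 -0.03 -0.03] w 0.0538 ff 0.0
```

```bash
python3 -m jog '[{"jaw":1,"dx":-0.03,"dy":0.025,"dz":0,"turn":0},{"jaw":1,"dx":-0.06,"dy":0.05,"dz":0,"turn":0},{"jaw":1,"dx":-0.091,"dy":0.0757,"dz":0,"turn":0},{"jaw":1,"dx":-0.091,"dy":0.0757,"dz":0,"turn":0},{"jaw":1,"dx":-0.091,"dy":0.0757,"dz":0,"turn":0},{"jaw":1,"dx":-0.091,"dy":0.0757,"dz":0,"turn":0},{"jaw":1,"dx":-0.091,"dy":0.0757,"dz":0.03,"turn":0},{"jaw":1,"dx":-0.091,"dy":0.0757,"dz":0.06,"turn":0},{"jaw":1,"dx":-0.091,"dy":0.0757,"dz":0.09,"turn":0},{"jaw":1,"dx":-0.091,"dy":0.0757,"dz":0.112,"turn":0},{"jaw":1,"dx":-0.091,"dy":0.0757,"dz":0.112,"turn":0},{"jaw":1,"dx":-0.091,"dy":0.0757,"dz":0.112,"turn":0},{"jaw":1,"dx":-0.091,"dy":0.0757,"dz":0.112,"turn":0}]'
python3 - <<'E'
from h import *
T=arm.snapshot("top")[:,:,::-1];S=arm.snapshot("scene")[:,:,::-1]
cv2.imwrite("pics/t7.png",T);cv2.imwrite("pics/s7.png",S)
c=np.zeros((560,780,3),np.uint8)
c[:450,:390]=cv2.resize(T[185:260,230:295],None,fx=6,fy=6,interpolation=cv2.INTER_CUBIC)
c[:480,400:780]=cv2.resize(S[195:315,240:335],None,fx=4,fy=4,interpolation=cv2.INTER_CUBIC)
cv2.imwrite("pics/c7.png",c);go((.54,.02,.1),.095)
E
```

```text
time: 16.57
position: [0.5107, 0.0188, 0.0995]
tcp_rot: [-3.138, -0.15, -0.0]
contact_force: [0.2, -0.0, -0.1]
grip_width: 0.0005
finger_force: 0.0
t 16.6667 pos [0.511  0.0185 0.1003] ang 0.095 tilt [ 0.002  0.    -1.   ] delta [0.029  0.0013 0.0004] turn 0.0 F [-1.01 -0.51  0.12] w 0.0003 ff 0.0
```

View pics/c7.png

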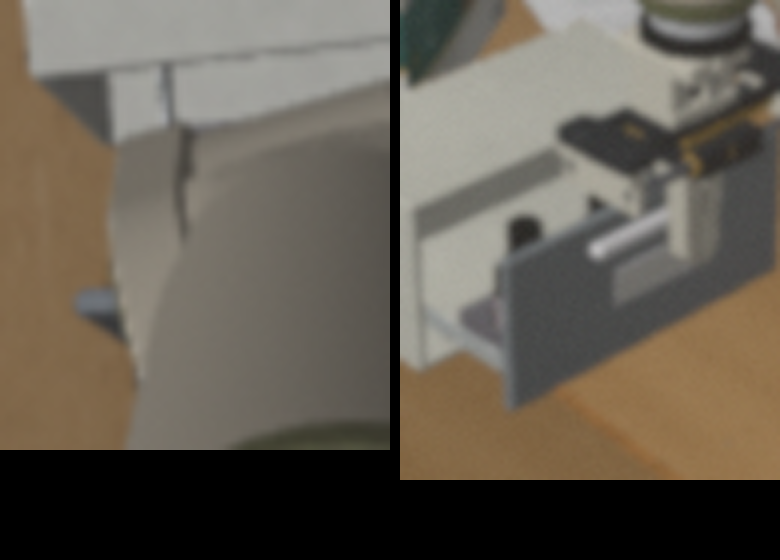

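The scene crop shows the bottle upright in the left pocket at (525,235), and the shut fingers just in front of the ledge at (690,215). Start pushing.

```bash
python3 -m jog '[{"jaw":1,"dx":0.003,"dy":0,"dz":0,"turn":0},{"jaw":1,"dx":0.006,"dy":0,"dz":0,"turn":0},{"jaw":1,"dx":0.009,"dy":0,"dz":0,"turn":0},{"jaw":1,"dx":0.012,"dy":0,"dz":0,"turn":0},{"jaw":1,"dx":0.014,"dy":0,"dz":0,"turn":0},{"jaw":1,"dx":0.016,"dy":0,"dz":0,"turn":0},{"jaw":1,"dx":0.018,"dy":0,"dz":0,"turn":0},{"jaw":1,"dx":0.02,"dy":0,"dz":0,"turn":0},{"jaw":1,"dx":0.022,"dy":0,"dz":0,"turn":0},{"jaw":1,"dx":0.024,"dy":0,"dz":0,"turn":0},{"jaw":1,"dx":0.026,"dy":0,"dz":0,"turn":0},{"jaw":1,"dx":0.028,"dy":0,"dz":0,"turn":0},{"jaw":1,"dx":0.03,"dy":0,"dz":0,"turn":0},{"jaw":1,"dx":0.031,"dy":0,"dz":0,"turn":0},{"jaw":1,"dx":0.031,"dy":0,"dz":0,"turn":0}]' 
python3 -m jog '[{"jaw":1,"dx":0.002,"dy":0,"dz":0,"turn":0},{"jaw":1,"dx":0.004,"dy":0,"dz":0,"turn":0},{"jaw":1,"dx":0.006,"dy":0,"dz":0,"turn":0},{"jaw":1,"dx":0.008,"dy":0,"dz":0,"turn":0},{"jaw":1,"dx":0.01,"dy":0,"dz":0,"turn":0},{"jaw":1,"dx":0.01,"dy":0,"dz":0,"turn":0}]'
```

```text
time: 17.92
position: [0.5408, 0.021, 0.0989]
tcp_rot: [3.138, 0.149, -0.001]
contact_force: [-3.0, 0.2, -0.5]
grip_width: 0.0004
finger_force: 1.7
time: 18.42
position: [0.5513, 0.022, 0.0989]
tcp_rot: [-3.138, -0.149, -0.0]
contact_force: [-3.3, 0.1, -3.4]
grip_width: 0.0002
finger_force: 1.6
```

```bash
python3 -m jog '[{"jaw":1,"dx":0.002,"dy":0,"dz":0,"turn":0},{"jaw":1,"dx":0.005,"dy":0,"dz":0,"turn":0},{"jaw":1,"dx":0.008,"dy":0,"dz":0,"turn":0},{"jaw":1,"dx":0.011,"dy":0,"dz":0,"turn":0},{"jaw":1,"dx":0.014,"dy":0,"dz":0,"turn":0},{"jaw":1,"dx":0.017,"dy":0,"dz":0,"turn":0},{"jaw":1,"dx":0.02,"dy":0,"dz":0,"turn":0},{"jaw":1,"dx":0.023,"dy":0,"dz":0,"turn":0},{"jaw":1,"dx":0.026,"dy":0,"dz":0,"turn":0},{"jaw":1,"dx":0.029,"dy":0,"dz":0,"turn":0},{"jaw":1,"dx":0.032,"dy":0,"dz":0,"turn":0},{"jaw":1,"dx":0.034,"dy":0,"dz":0,"turn":0},{"jaw":1,"dx":0.036,"dy":0,"dz":0,"turn":0},{"jaw":1,"dx":0.037,"dy":0,"dz":0,"turn":0},{"jaw":1,"dx":0.037,"dy":0,"dz":0,"turn":0}]'
python3 -c "
from h import *
go((.618,.028,.1),.095)"
```

```text
time: 19.67
position: [0.5875, 0.0255, 0.099]
tcp_rot: [3.138, 0.149, -0.001]
contact_force: [-4.3, 0.3, -1.8]
grip_width: 0.0004
finger_force: 2.4
t 19.6667 pos [0.5875 0.0255 0.099 ] ang 0.095 tilt [-0.001 -0.    -1.   ] delta [ 0.0306  0.0004 -0.0011] turn -0.0 F [-4.32  0.28 -1.77] w 0.0004 ff 2.36
```

```bash
python3 -m jog '[{"jaw":1,"dx":0.002,"dy":0,"dz":0,"turn":0},{"jaw":1,"dx":0.004,"dy":0,"dz":0,"turn":0},{"jaw":1,"dx":0.006,"dy":0,"dz":0,"turn":0},{"jaw":1,"dx":0.008,"dy":0,"dz":0,"turn":0},{"jaw":1,"dx":0.01,"dy":0,"dz":0,"turn":0},{"jaw":1,"dx":0.011,"dy":0,"dz":0,"turn":0},{"jaw":1,"dx":0.012,"dy":0,"dz":0,"turn":0},{"jaw":1,"dx":0.013,"dy":0,"dz":0,"turn":0},{"jaw":1,"dx":0.014,"dy":0,"dz":0,"turn":0},{"jaw":1,"dx":0.015,"dy":0,"dz":0,"turn":0},{"jaw":1,"dx":0.016,"dy":0,"dz":0,"turn":0}]'
python3 -m jog '[{"jaw":1,"dx":0.001,"dy":0,"dz":0,"turn":0},{"jaw":1,"dx":0.002,"dy":0,"dz":0,"turn":0},{"jaw":1,"dx":0.003,"dy":0,"dz":0,"turn":0},{"jaw":1,"dx":0.004,"dy":0,"dz":0,"turn":0}]'
python3 -m jog '[{"jaw":1,"dx":0.001,"dy":0,"dz":0,"turn":0},{"jaw":1,"dx":0.002,"dy":0,"dz":0,"turn":0},{"jaw":1,"dx":0.003,"dy":0,"dz":0,"turn":0},{"jaw":1,"dx":0.004,"dy":0,"dz":0,"turn":0}]'
```

```text
time: 20.58
position: [0.6028, 0.027, 0.099]
tcp_rot: [3.138, 0.149, -0.003]
contact_force: [-7.8, 0.7, 0.8]
grip_width: 0.0007
finger_force: 3.7
time: 20.92
position: [0.6062, 0.0273, 0.099]
tcp_rot: [3.138, 0.149, -0.004]
contact_force: [-8.9, -0.5, 3.5]
grip_width: 0.0005
finger_force: 4.4
time: 21.25
position: [0.61, 0.0276, 0.099]
tcp_rot: [3.138, 0.149, -0.005]
contact_force: [-9.1, 0.2, 4.2]
grip_width: 0.0005
finger_force: 4.6
```

```bash
cat > look.py <<'E'
from h import *
I=arm.snapshot("scene")[:,:,::-1].astype(int)
for r in((285,195,320,225),):
    m=((I[:,:,2]>1.6*I[:,:,1])&(I[:,:,2]>1.6*I[:,:,0])&(I[:,:,2]>70)).astype(np.uint8);c,s,_=blob(m,r);print("red",c.round(2),s)
s=arm.read_state();print("pos",s["position"].round(4),"F",s["contact_force"].round(1))
E
python3 look.py
python3 -m jog '[{"jaw":1,"dx":0.0005,"dy":0,"dz":0,"turn":0},{"jaw":1,"dx":0.001,"dy":0,"dz":0,"turn":0},{"jaw":1,"dx":0.0015,"dy":0,"dz":0,"turn":0},{"jaw":1,"dx":0.002,"dy":0,"dz":0,"turn":0}]'|grep -E 'pos|cont'
python3 look.py
python3 -m jog '[{"jaw":1,"dx":0.0005,"dy":0,"dz":0,"turn":0},{"jaw":1,"dx":0.001,"dy":0,"dz":0,"turn":0},{"jaw":1,"dx":0.0015,"dy":0,"dz":0,"turn":0}]'|grep -E 'pos|cont'
python3 look.py
```

```text
red [303.33 211.73] [301 210   5   4  15]
pos [0.6103 0.0277 0.099 ] F [-7.3 -0.7  2.5]
position: [0.6119, 0.0278, 0.099]
contact_force: [-10.2, -0.2, 3.9]
red [303.  211.5] [301 210   5   4  16]
pos [0.612  0.0278 0.099 ] F [-9.5 -0.5  3.5]
position: [0.6134, 0.028, 0.099]
contact_force: [-8.8, -0.6, 3.9]
red [302.88 211.59] [301 210   5   4  17]
pos [0.6135 0.028  0.099 ] F [-9.6 -0.3  3. ]
```

```bash
python3 -m jog '[{"jaw":1,"dx":0.0005,"dy":0,"dz":0,"turn":0},{"jaw":1,"dx":0.001,"dy":0,"dz":0,"turn":0},{"jaw":1,"dx":0.0015,"dy":0,"dz":0,"turn":0}]'|grep -E 'pos|cont'
python3 look.py
python3 -m jog '[{"jaw":1,"dx":0.0005,"dy":0,"dz":0,"turn":0},{"jaw":1,"dx":0.001,"dy":0,"dz":0,"turn":0},{"jaw":1,"dx":0.0015,"dy":0,"dz":0,"turn":0}]'|grep -E 'pos|cont'
python3 look.py
```

```text
position: [0.6148, 0.0281, 0.099]
contact_force: [-9.5, -1.7, 3.9]
red [302.43 211.19] [300 209   6   5  21]
pos [0.6149 0.0281 0.099 ] F [-8.9  0.9  2.7]
position: [0.6163, 0.0282, 0.099]
contact_force: [-9.5, -0.8, 3.0]
red [302.4 211.3] [300 209   6   5  20]
pos [0.6165 0.0282 0.099 ] F [-6.7 -0.5  0.7]
```

```bash
for i in 1; do :; done
python3 -m jog '[{"jaw":1,"dx":0.0005,"dy":0,"dz":0,"turn":0},{"jaw":1,"dx":0.001,"dy":0,"dz":0,"turn":0}]'|grep -E 'pos|cont'
python3 look.py
python3 -m jog '[{"jaw":1,"dx":0.0005,"dy":0,"dz":0,"turn":0},{"jaw":1,"dx":0.001,"dy":0,"dz":0,"turn":0}]'|grep -E 'pos|cont'
python3 look.py
python3 -m jog '[{"jaw":1,"dx":0.0005,"dy":0,"dz":0,"turn":0},{"jaw":1,"dx":0.001,"dy":0,"dz":0,"turn":0}]'|grep -E 'pos|cont'
python3 look.py
```

```text
position: [0.618, 0.0284, 0.099]
contact_force: [-7.5, -1.4, 1.6]
red [302.24 211.29] [300 210   6   4  17]
pos [0.6181 0.0284 0.099 ] F [-7.5  0.1  1.6]
position: [0.619, 0.0285, 0.099]
contact_force: [-6.5, -0.4, 2.5]
red [302.   211.15] [300 210   5   3  13]
pos [0.6191 0.0285 0.099 ] F [-6.6 -0.6  1.5]
position: [0.62, 0.0286, 0.099]
contact_force: [-7.4, 0.0, 1.4]
red [301.83 211.08] [300 210   5   3  12]
pos [0.6201 0.0286 0.099 ] F [-7.3 -0.2  0.3]
```

```bash
python3 -m jog '[{"jaw":1,"dx":0.0005,"dy":0,"dz":0,"turn":0},{"jaw":1,"dx":0.001,"dy":0,"dz":0,"turn":0}]'|grep -E 'pos|cont'
python3 look.py
python3 -m jog '[{"jaw":1,"dx":0.0005,"dy":0,"dz":0,"turn":0},{"jaw":1,"dx":0.001,"dy":0,"dz":0,"turn":0}]'|grep -E 'pos|cont'
python3 look.py
```

```text
position: [0.6209, 0.0287, 0.099]
contact_force: [-7.0, -0.1, 1.0]
red [302.25 211.  ] [301 210   4   3   8]
pos [0.621  0.0287 0.099 ] F [-6.3 -0.2  1.5]
position: [0.622, 0.0288, 0.099]
contact_force: [-6.7, -0.6, 1.3]
red [301.81 210.31] [300 209   5   4  16]
pos [0.6222 0.0288 0.099 ] F [-6.4 -0.6  0.2]
```

```bash
python3 -m jog '[{"jaw":1,"dx":0.0005,"dy":0,"dz":0,"turn":0}]'|grep -E 'pos|cont'
python3 look.py
python3 -m jog '[{"jaw":1,"dx":0.0005,"dy":0,"dz":0,"turn":0}]'|grep -E 'pos|cont'
python3 look.py
```

```text
position: [0.6226, 0.0288, 0.099]
contact_force: [-6.7, 0.0, 1.3]
red [301.62 210.19] [300 208   5   5  16]
pos [0.6227 0.0288 0.099 ] F [-7.4  0.3  1. ]
position: [0.6229, 0.0289, 0.099]
contact_force: [-8.4, -0.3, 3.3]
red [301.46 210.31] [300 208   4   5  13]
pos [0.6229 0.0289 0.099 ] F [-8.2 -0.5  1.4]
```

The button blob jumped up (its top row went from 210 to 208) and the force is climbing as on the buffer, so the catch has likely snapped. I'll back off gently and check.

```bash
python3 -m jog '[{"jaw":1,"dx":-0.001,"dy":0,"dz":0,"turn":0},{"jaw":1,"dx":-0.002,"dy":0,"dz":0,"turn":0},{"jaw":1,"dx":-0.003,"dy":0,"dz":0,"turn":0},{"jaw":1,"dx":-0.004,"dy":0,"dz":0,"turn":0},{"jaw":1,"dx":-0.005,"dy":0,"dz":0,"turn":0}]'|grep -E 'pos|cont|fing'
python3 -m jog '[{"jaw":1,"dx":-0.001,"dy":0,"dz":0,"turn":0},{"jaw":1,"dx":-0.002,"dy":0,"dz":0,"turn":0},{"jaw":1,"dx":-0.003,"dy":0,"dz":0,"turn":0},{"jaw":1,"dx":-0.004,"dy":0,"dz":0,"turn":0},{"jaw":1,"dx":-0.005,"dy":0,"dz":0,"turn":0},{"jaw":1,"dx":-0.005,"dy":0,"dz":0,"turn":0}]'|grep -E 'pos|cont|fing'
```

```text
position: [0.6187, 0.0285, 0.099]
contact_force: [-4.8, 0.1, -0.6]
finger_force: 2.5
position: [0.6153, 0.0281, 0.0996]
contact_force: [-0.2, 0.2, 0.0]
finger_force: 0.1
```

Force fell to zero, so the catch is holding. I'll retreat, rise and take a last look.

```bash
python3 -m jog '[{"jaw":1,"dx":-0.02,"dy":0,"dz":0,"turn":0},{"jaw":1,"dx":-0.05,"dy":0,"dz":0,"turn":0},{"jaw":1,"dx":-0.08,"dy":0,"dz":0,"turn":0},{"jaw":1,"dx":-0.1,"dy":0,"dz":-0.03,"turn":0},{"jaw":1,"dx":-0.11,"dy":0,"dz":-0.07,"turn":0},{"jaw":1,"dx":-0.11,"dy":0.04,"dz":-0.11,"turn":0},{"jaw":1,"dx":-0.11,"dy":0.08,"dz":-0.15,"turn":0},{"jaw":1,"dx":-0.11,"dy":0.12,"dz":-0.15,"turn":0},{"jaw":1,"dx":-0.11,"dy":0.16,"dz":-0.15,"turn":0},{"jaw":1,"dx":-0.11,"dy":0.2,"dz":-0.15,"turn":0},{"jaw":1,"dx":-0.11,"dy":0.24,"dz":-0.15,"turn":0},{"jaw":1,"dx":-0.11,"dy":0.28,"dz":-0.15,"turn":0},{"jaw":1,"dx":-0.11,"dy":0.28,"dz":-0.15,"turn":0},{"jaw":1,"dx":-0.11,"dy":0.28,"dz":-0.15,"turn":0},{"jaw":1,"dx":-0.11,"dy":0.28,"dz":-0.15,"turn":0}]'|grep -E 'pos|cont|time'
python3 - <<'E'
from h import *
T=arm.snapshot("top")[:,:,::-1];S=arm.snapshot("scene")[:,:,::-1]
c=np.zeros((600,800,3),np.uint8);c[:,:400]=cv2.resize(T[110:260,260:360],None,fx=4,fy=4);c[:400,400:]=cv2.resize(S[190:290,230:330],None,fx=4,fy=4)
cv2.imwrite("pics/c8.png",c)
E
python3 look.py
```

```text
time: 26.1
position: [0.5314, -0.2619, 0.2492]
contact_force: [-0.8, 0.4, 0.5]
red [302.96 210.75] [300 209   7   5  24]
pos [ 0.5315 -0.2594  0.2493] F [-0.3  0.2  0.3]
```

View pics/c8.png

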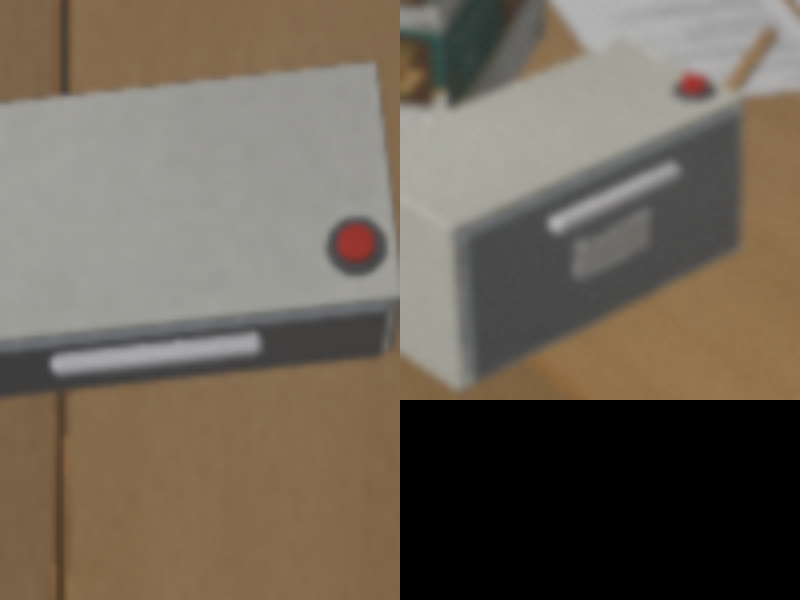

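The drawer is flush and shut with the ledge as at the start, the button is up at (303,211), and the robot is clear.

```bash
python3 -c "
from station import arm
print(arm.finish_job())"
```

```text
the job is handed in; nothing more can be done
None
```

The oil bottle is back in the left pocket, the drawer is shut and held by its catch with the button up again, and the job is handed in at about 26 s; no verdict was returned.

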